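# Clamp a waveguide module with a guarded knob

## Robot

A 6-joint arm with a two-finger parallel gripper is mounted at the origin on a cart in front of the work surface, level with it; the furniture and walls round the work are solid. World frame = base frame: x ahead of the robot, y to its left, z up, the work surface at z = 0. Lengths are in m, angles in rad, forces in N, time in s.
With the tool pointing down it reaches from about 0.2 to 0.875 m from the base axis. Payload 3.4 kg.
Tool frame: the origin (TCP) lies midway between the tips of the shut fingers; the grasp point (between the pads) lies 19 mm behind it (r.grip_depth is the distance from the TCP to the grasp point, in m); y points along the fingers, x is the direction in which the jaws open and shut, and the axes are right-handed (so a half turn about y gives the same grasp; the last joint's range is limited). The gripper opens to 94 mm and grips with 3 to 60 N. Pads are 16 mm wide; open, the fingers measure 119 mm over their backs; the gripper's body (75 mm by 177 mm) begins 78 mm behind the grasp point.
Start: joints at [1.012, 0.276, 1.505, -0, 1.361, -0.121], TCP at [0.244, 0.521, 0.205] pointing down, gripper open.
Joint ranges: [-2.89, 2.89], [-0.75, 2.08], [0.22, 2.7], [-1.18, 4.32], [0.11, 2.71], [-2.7, 2.7]. Speed limits (rad/s): [2.57, 2.57, 3.14, 3.14, 3.14, 3.14].

## Interface

Orientations are given as a rotation vector (axis times angle).
In Python, from rig import r gives the robot as it stands. The module is installed in compiled form; this text tells all that it offers.
- The arm moves only by the shell command python3 -m handwheel 'ROWS'. ROWS is text: rows parted by semicolons, each of 5 numbers parted by spaces: the finger opening in m, from 0 to 0.094, then the shift along the tool's x, y, z in m, then the turn about the tool's y in rad. In form: claw dx dy dz turn; .... A call has 1 to 10 rows; each row is the pose to reach, as a shift and turn from the pose measured when the call began, along the tool's axes at that moment; what a row does not reach only later rows make up. A row lasts 1/8 s, in which the tool goes at most 62.5 mm and 10.7 degrees, less where a joint would pass 70% of its speed; a pose out of reach is approached as far as the arm can. A call with a gripper value outside its range is refused whole. The fingers move at their own pace and stop on an object; the grip force is fixed at half the most. Time passes only in rows, so rows that repeat a pose let the fingers close. It gives the time, the measured TCP pose, the force and the opening at its end, in the units of the state.
- r.read_state(): the state, without advancing time (a new reading comes with each control period).
- r.snapshot(name): name is "scene" or "top" or "wrist"; returns a dict with "image" (384x512x3 uint8, red, green, blue), "depth" (384x512 float32, m along the optical axis (not along the pixel's ray), 0 where there is no reading), "intrinsics" (3x3 intrinsics, pixels), "k1" (the pictures are not rectified: a ray, as slopes to the right and down, at radius r is drawn at 1 + k1 r^2 times it, then the intrinsics apply), "R" (3x3) and "t" (3): a world point X has camera coordinates R X + t; the wrist camera has in their place "T_tool_cam" (4x4, takes a point from camera to tool coordinates, whose origin is the TCP and whose axes are the tool frame's). Camera axes: x right, y down, z forward; pixel columns grow to the right and rows downward; lengths in m; the calibration is good to about 2 mm. A picture is of the moment at which its call begins: read the wrist's pose just before it.
- r.sign_off(): hands the job in, once; it reports no verdict.
The state is a dict: "time_s": time; "joints": joint angles; "dq": joint speeds; "tau": joint torques, N m; "ee_pos": TCP position; "orientation": TCP orientation; "wrist_force": force on the tool from outside, world axes, zero at the start; "torque": the same for the moment, N m; "grip_width": opening from 0.0 (shut) to 1.0 (fully open).
Only numpy, scipy, OpenCV 4.12 (cv2) and the standard library are available. Lean on these libraries where they do the work, as an engineer would, in place of code of your own. Each camera call takes 0.05 s, during which the arm holds its last target.

## Task

Put the gold waveguide module flat into the nest of the clamping fixture and let go of it. Then reach into the round guard and turn the recessed knob clockwise until the clamp has pushed the module against the stop bar and holds it there with about 13 N (at least 8, at most 20 N), and leave it clamped. Do not overtighten it on the way, do not push hard on the guard, and leave the spool, attenuator, torque wrench and screwdriver where they lie.

Things in the scene. Friction and masses are not known exactly. Their poses are not given: they have to be found in the camera images.
- module: Gold rectangular waveguide module, body 42 x 84 mm and 34 mm high, loose, about 0.28 kg. Origin on its underside; in its frame the body reaches from x = -14 to +28, y = -42 to +42, z = 0 to 34 mm. A black round port, 14 mm across, stands out 14 mm from the middle of its -x face. Grip it across the 42 mm (along its x).
- module_mid (a point): Centre of the module's underside (7 mm along +x of its origin), same axes.
- fixture: Clamping fixture: aluminium plate 116 x 280 x 10 mm fixed to the bench. Origin under its centre; x across, y along (280 mm), z up. Nest at its -y end, guarded knob at its +y end. The stop bar (dark steel, 64 x 16 mm, 18 mm high) lies across the -y end of the nest, bolted on by hand: its face lies anywhere from y = -110 to -105 mm.
- nest (a point): Nest centre on the plate's upper face, 60 mm towards -y from the fixture's centre, axes as the fixture. Set the module's underside centre here, its 84 mm along y, either way round. Four guides, 9 x 12 mm, 12 mm high, stand about (+-28.5, +-37) mm, 48 mm apart inside. The open clamp pad (36 wide, 17 mm high) stands 2 mm off a centred module's +y end, the stop bar 3 to 8 mm off its -y end.
- guard: Round grey guard wall about the knob, standing on the plate at fixture y = +75 mm: inner radius 38 mm, outer radius 43 mm, 42 mm high, open above. Origin at its centre on the plate's upper face, which is the well's floor.
- knob_bar (a point): Point on the knob's axis, 25 mm above the well's floor. Black bar grip, 36 mm long along this point's x, 11 mm thick along y, 5 to 33 mm above the well's floor, on a 17 mm radius disc; its top is 9 mm below the guard's rim. Turns only clockwise (seen from above), 1.95 rad at most, against a steady friction of about 0.24 N m, and stays where left. Axes turn with the knob.
- ram: Steel ram with the sprung clamp pad, between knob and nest; the knob drives it 8 mm per rad towards -y of the fixture. The module meets the stop bar at 0.6 to 1.25 rad of knob turn; from there the clamp force grows 60 to 80 N per rad, and each N adds 0.008 N m to the knob's torque (13 N: 0.10 N m). Origin at the middle of the unloaded pad face's lower edge.
- spool: Solder spool, 54 mm across, 40 mm high, standing; a bystander. Origin under its centre.
- attenuator: Black finned attenuator, 20 x 58 x 20 mm, lying; a bystander. Origin under its centre.
- wrench: Small torque wrench with a blue handle, 147 mm long, lying near the bench's front edge; a bystander. Origin under its centre.
- screwdriver: Red-handled screwdriver, 168 mm long, lying near the bench's front edge; a bystander. Origin under its centre.
Mind the look-alikes: they are no part of the job. There is more than one size of the module; the job needs the larger.

How it is judged:
By the outcome, as a careful person would: the job done as asked, in the order asked, and still so for the second after the job is handed in, with the robot touching nothing.
It also fails if it takes over 61 s, if anything falls off the work surface, if the arm or the gripper's body presses on something with over 40 N, if the wrist force passes 120 N, or if a joint passes its speed limit or range.

## Working session

There is one attempt and no reset: what is moved stays moved. The work goes in short steps, Python scripts to look and compute and a shell command to move; the robot and the scene stay as the last step left them, time stands still between calls to the robot, and variables do not carry over. Pictures are saved under pics/ and viewed, and the job is handed in when it is done.

```bash
mkdir -p pics
cat > h.py <<'E'
import numpy as np,cv2
from rig import r
from scipy.spatial.transform import Rotation as Ro
def cam(name):
    s=r.read_state(); d=r.snapshot(name)
    K=np.array(d["intrinsics"]);k1=d["k1"]
    if name=="wrist":
        T=np.array(d["T_tool_cam"]);Rt=Ro.from_rotvec(s["orientation"]).as_matrix()
        Rc=Rt@T[:3,:3];c=Rt@T[:3,3]+np.array(s["ee_pos"])
    else:
        Rc=np.array(d["R"]).T;c=-Rc@np.array(d["t"])
    return dict(img=d["image"],depth=d["depth"],K=K,k1=k1,R=Rc,c=c)
def slopes(C,uv):
    uv=np.atleast_2d(uv).astype(float);K=C["K"]
    y=(uv[:,1]-K[1,2])/K[1,1];x=(uv[:,0]-K[0,2]-K[0,1]*y)/K[0,0]
    p=np.stack([x,y],1);q=p.copy()
    for _ in range(20): q=p/(1+C["k1"]*(q**2).sum(1,keepdims=True))
    return q
def plane(C,uv,z):
    q=slopes(C,uv);d=np.c_[q,np.ones(len(q))]@C["R"].T
    return C["c"]+d*((z-C["c"][2])/d[:,2])[:,None]
def cloud(C):
    h,w=C["depth"].shape;u,v=np.meshgrid(np.arange(w),np.arange(h))
    q=slopes(C,np.c_[u.ravel(),v.ravel()]);z=C["depth"].ravel()[:,None]
    return ((np.c_[q,np.ones(len(q))]*z)@C["R"].T+C["c"]).reshape(h,w,3)
def proj(C,X):
    X=np.atleast_2d(X);p=(X-C["c"])@C["R"];q=p[:,:2]/p[:,2:]
    q=q*(1+C["k1"]*(q**2).sum(1,keepdims=True));return (np.c_[q,np.ones(len(q))]@C["K"].T)[:,:2]
def save(C,n,box=None,f=1):
    im=C["img"][:,:,::-1]
    if box: im=im[box[1]:box[3],box[0]:box[2]]
    cv2.imwrite("pics/"+n+".png",cv2.resize(im,None,fx=f,fy=f,interpolation=cv2.INTER_CUBIC))
E
python3 - <<'E'
from h import *
for n in ["scene","top","wrist"]:
    C=cam(n);save(C,n+"0",f=1.5);print(n,C["c"].round(3),C["K"].round(1).tolist(),C["k1"]);np.savez(n+"0.npz",**C)
print(r.read_state(),r.grip_depth)
E
```

```text
scene [-0.074 -0.589  0.583] [[393.3, 0.0, 252.7], [0.0, 393.3, 190.5], [0.0, 0.0, 1.0]] -0.031252508620128856
top [0.285 0.052 0.962] [[369.8, 0.0, 255.6], [0.0, 369.8, 196.1], [0.0, 0.0, 1.0]] 0.01168009616988982
wrist [0.175 0.553 0.382] [[340.0, 0.0, 254.7], [0.0, 340.0, 191.6], [0.0, 0.0, 1.0]] -0.07110221629771915
{'time_s': 0.15, 'joints': array([ 1.01198255e+00,  2.76415820e-01,  1.50580818e+00,  1.81442262e-05,
        1.36069655e+00, -1.21042146e-01]), 'dq': array([-0.00057665, -0.00024887, -0.00166863, -0.00074837, -0.0012331 ,
        0.00020275]), 'tau': array([ 1.70627467e-03, -4.04924226e+01, -2.37432718e+01,  7.00713834e-02,
        3.14072531e-02, -6.44333363e-05]), 'ee_pos': array([0.24355568, 0.52041501, 0.2048364 ]), 'orientation': array([-1.38563597, -0.88006229,  0.88204201]), 'wrist_force': array([-0.0480471 ,  0.24030839,  0.9365112 ]), 'torque': array([ 0.02426629, -0.05180884,  0.10400461]), 'grip_width': 1.0016410943803482} 0.0188
```

```bash
ls pics
```

```text
scene0.png
top0.png
wrist0.png
```

View pics/top0.png

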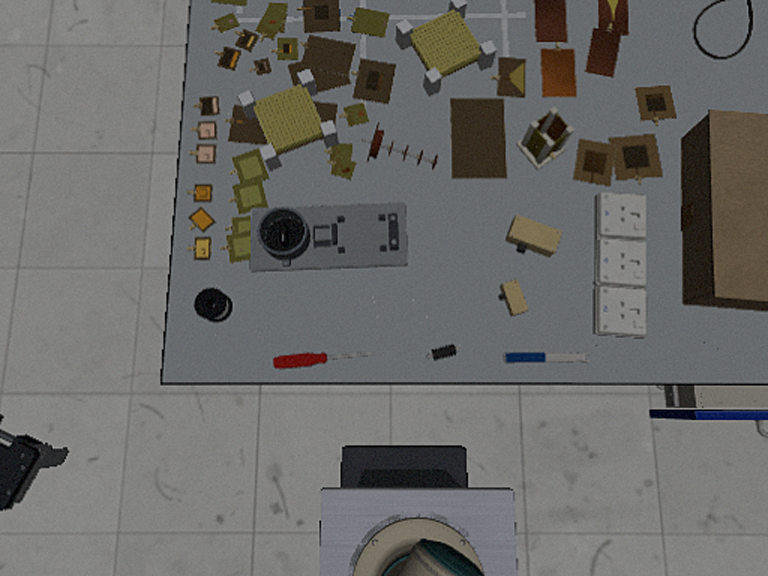

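View pics/scene0.png

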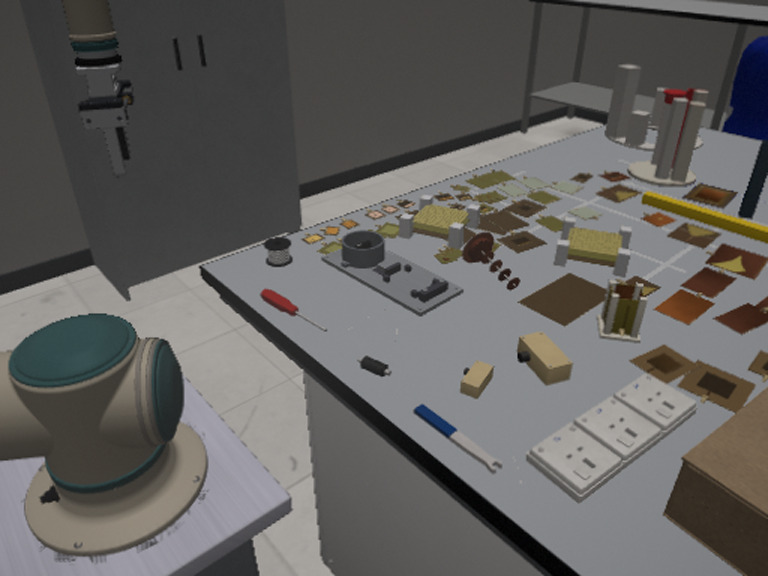

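View pics/wrist0.png

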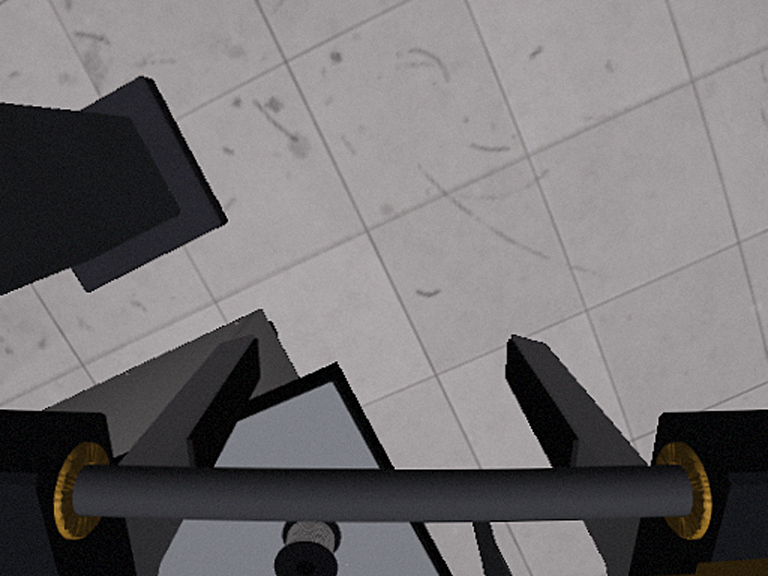

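Candidates for the module, in full-resolution top pixels (the picture above divided by 1.5): the gold block at about (355,157) and the gold block at about (342,198). The first looks larger. Next I'll measure both and confirm with a crop.

Run:
```python
from h import *
C=dict(np.load("top0.npz"));
save(C,"crop_mod",(315,125,395,220),6); save(C,"crop_fix",(155,125,285,190),6)
hsv=cv2.cvtColor(C["img"],cv2.COLOR_RGB2HSV)
m=cv2.inRange(hsv,(12,50,90),(32,200,255))
P=cloud(C)
for (a,b,c,d) in [(325,135,385,180),(325,180,365,215)]:
    mm=np.zeros_like(m);mm[b:d,a:c]=m[b:d,a:c]
    cn=max(cv2.findContours(mm,cv2.RETR_EXTERNAL,cv2.CHAIN_APPROX_NONE)[0],key=cv2.contourArea)
    pts=P[b:d,a:c][mm[b:d,a:c]>0];print("z",np.percentile(pts[:,2],[5,50,95]).round(4))
    z=np.percentile(pts[:,2],60);W=plane(C,cn[:,0,:],z)
    top=P[:,:,2]>z-.006
    t2=((top)&(mm>0));W2=P[t2];rc=cv2.minAreaRect((W2[:,:2]*1000).astype(np.float32));print("depth rect",rc)
    rc=cv2.minAreaRect((W[:,:2]*1000).astype(np.float32));print("cont rect",rc)
```

```text
z [0.0312 0.034  0.0364]
depth rect ((578.9862060546875, -209.50759887695312), (84.51014709472656, 42.31684875488281), 68.55535888671875)
cont rect ((578.6426391601562, -209.04409790039062), (83.97142791748047, 41.83329772949219), 68.68692016601562)
z [0.0198 0.0227 0.0258]
depth rect ((394.43853759765625, -59.41041564941406), (59.5349006652832, 307.42034912109375), 33.51993942260742)
cont rect ((468.5586242675781, -171.37722778320312), (57.42262649536133, 27.535682678222656), 18.002185821533203)
```

View pics/crop_mod.png

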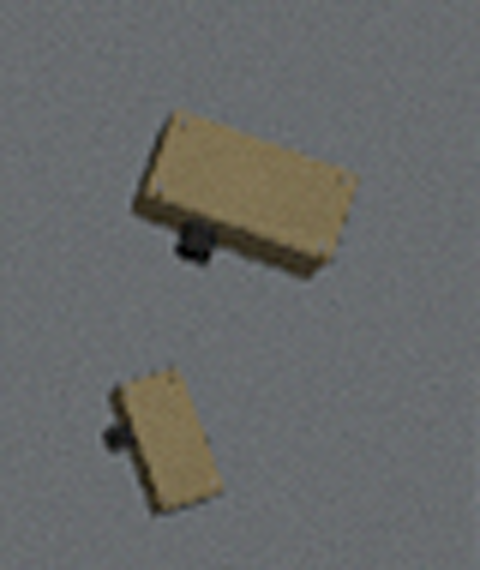

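View pics/crop_fix.png

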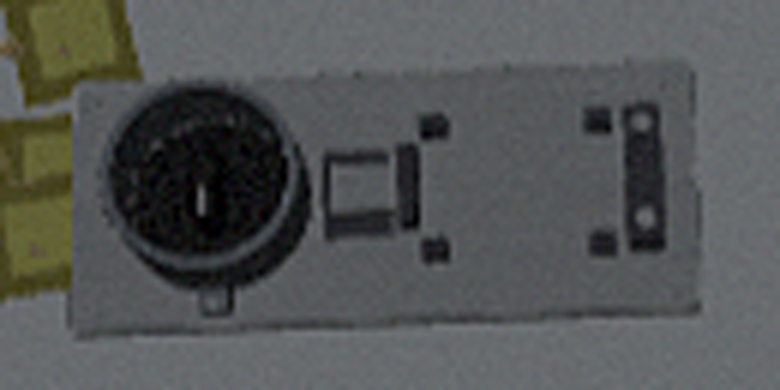

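The crop confirms that the upper block, centred near (355,157), is the larger module: it measures 84 x 42 x 34 mm, with the port towards the robot. The other block, 57 x 28 mm, is the look-alike. Next I'll locate the fixture.

Run:
```python
from h import *
C=dict(np.load("top0.npz"));
o=np.array([155,125]);px=lambda l:(np.array(l)+3-.5*6+0)/6+o
c=plane(C,px([(78,85),(693,62),(700,312),(70,332)]),.01);print("corners",c.round(4).tolist(),c.mean(0).round(4))
print([np.linalg.norm(c[i]-c[(i+1)%4]).round(4) for i in range(4)])
g=plane(C,px([(433,126),(598,120),(603,242),(435,248)]),.022);print("guides",g.round(4).tolist(),g.mean(0))
d=g[0]-g[1]+g[3]-g[2];print("yaw of y",np.degrees(np.arctan2(d[1],d[0])))
d=c[0]-c[1]+c[3]-c[2];print("plate yaw of y",np.degrees(np.arctan2(d[1],d[0])))
for n in ["top0","scene0"]:
    D=dict(np.load(n+".npz"));P=cloud(D)
    # rim by depth
    w=(np.abs(P[:,:,2]-.052)<.005)&(P[:,:,0]>.4)&(P[:,:,0]<.75)&(P[:,:,1]>.1)&(P[:,:,1]<.4)
    Q=P[w];print(n,len(Q)); 
    if len(Q)>20:
        A=np.c_[2*Q[:,:2],np.ones(len(Q))];s=np.linalg.lstsq(A,(Q[:,:2]**2).sum(1),rcond=None)[0];print(s[:2],np.sqrt(s[2]+s[:2]@s[:2]))
Rt=Ro.from_rotvec(r.read_state()["orientation"]).as_matrix();print(Rt.round(3))
D=dict(np.load("wrist0.npz"));print((Rt.T@(D["c"]-r.read_state()["ee_pos"])).round(3),(Rt.T@D["R"]).round(3))
```

```text
corners [[0.632, 0.2918, 0.01], [0.6431, 0.0143, 0.01], [0.5267, 0.0121, 0.01], [0.5174, 0.29, 0.01]] [0.5798 0.1521 0.01  ]
[np.float64(0.2777), np.float64(0.1165), np.float64(0.2781), np.float64(0.1146)]
guides [[0.6086, 0.1304, 0.022], [0.6114, 0.0572, 0.022], [0.5553, 0.0549, 0.022], [0.5525, 0.1286, 0.022]] [0.58195668 0.09278605 0.022     ]
yaw of y 92.16688067406905
plate yaw of y 92.0886116765343
top0 262
[0.63597492 0.24070942] 0.07639845222428153
scene0 155
[0.63432454 0.2310059 ] 0.07423477110450594
[[ 0.424 -0.001 -0.906]
 [ 0.906 -0.001  0.424]
 [-0.001 -1.     0.   ]]
[ 0.    -0.178  0.076] [[ 1.     0.    -0.   ]
 [ 0.    -0.265  0.964]
 [ 0.    -0.964 -0.265]]
```

```bash
python3 -m handwheel '0.094 -0.22 -0.095 -0.474 1.096; 0.094 -0.22 -0.095 -0.474 1.096; 0.094 -0.22 -0.095 -0.474 1.096; 0.094 -0.22 -0.095 -0.474 1.096; 0.094 -0.22 -0.095 -0.474 1.096; 0.094 -0.22 -0.095 -0.474 1.096; 0.094 -0.22 -0.095 -0.474 1.096; 0.094 -0.22 -0.095 -0.474 1.096; 0.094 -0.22 -0.095 -0.474 1.096; 0.094 -0.22 -0.095 -0.474 1.096'
python3 - <<'E'
from h import *
C=cam("wrist");save(C,"wrist1",f=1.5);np.savez("wrist1.npz",**C)
s=r.read_state();print(s["joints"].round(3),s["ee_pos"].round(4),s["wrist_force"].round(2))
E
```

```text
time_s: 1.4
ee_pos: [0.581, 0.1184, 0.2994]
orientation: [-1.572, -0.025, 0.027]
wrist_force: [-1.2, 1.0, -0.2]
grip_width: 0.996
[ 0.087  0.268  1.288 -0.     1.588  0.051] [0.5797 0.1198 0.2994] [-0.8  -0.17 -0.67]
```

View pics/wrist1.png

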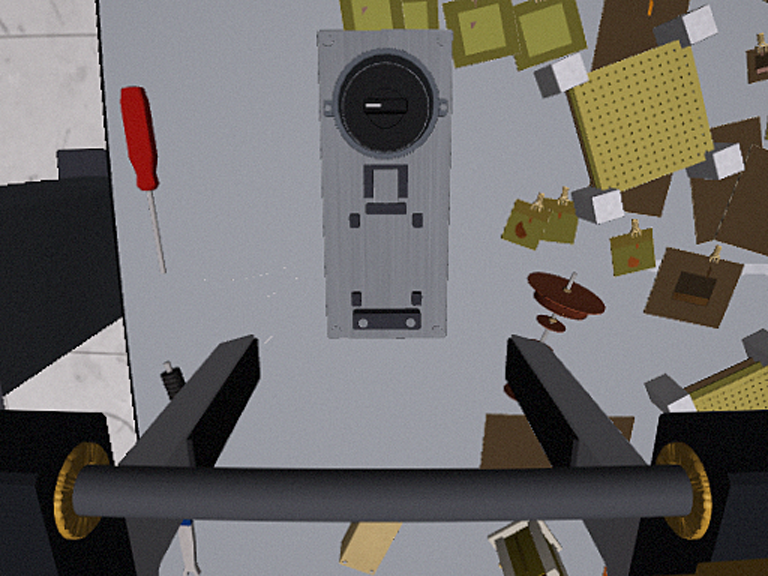

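The wrist view shows the whole fixture, with the knob at about (385,105), the guides at (354-417, 220-298) and the stop bar at (387,319) in picture pixels. I'll retake it now that the arm has settled and measure.

Run:
```python
from h import *
C=cam("wrist");np.savez("wrist1.npz",**C)
save(C,"w1fix",(205,15,310,235),2.7)
s=r.read_state();print(s["ee_pos"].round(4),s["dq"].round(4).max())
g=cv2.cvtColor(C["img"],cv2.COLOR_RGB2GRAY)
m=((g<75)*255).astype(np.uint8);
n,l,st,ce=cv2.connectedComponentsWithStats(m[:, :])
for i in range(1,n):
    if 205<ce[i][0]<310 and ce[i][1]<235 and st[i][4]>8: print(st[i],ce[i].round(1))
hs=cv2.cvtColor(C["img"],cv2.COLOR_RGB2HSV)
np.save("g1.npy",g)
```

```text
[0.579  0.1206 0.2994] 0.0229
[ 226   37   65   67 3297] [257.9  70. ]
[244 111  29  22 315] [258. 120.]
[245 136  27   8 199] [258.  139.8]
[234 143   7  10  63] [237.  147.9]
[276 143   7  10  67] [279.  147.7]
[235 195   7  10  65] [238.1 199.7]
[275 195   7  10  66] [278.2 199.6]
[236 207  46  14 571] [258.1 213.2]
```

View pics/w1fix.png

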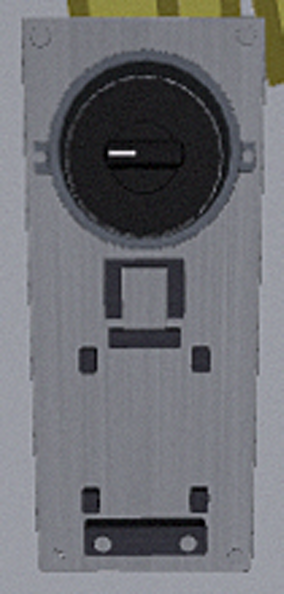

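Run:
```python
from h import *
C=dict(np.load("wrist1.npz"));g=np.load("g1.npy")
s=r.read_state();print(s["ee_pos"].round(4),s["dq"].round(4),s["joints"].round(4))
G=plane(C,[(237,147.9),(279,147.7),(238.1,199.7),(278.2,199.6)],.02);print("guides",G.round(4).tolist(),G.mean(0).round(4))
o=np.array([205,15]);px=lambda l:np.array(l)/2.7+o
c=plane(C,px([(22,17),(267,17),(38,570),(250,570)]),.01);print("corners",c.round(4).tolist(),c.mean(0).round(4))
k=plane(C,px([(107,152),(183,152),(127,140)]),.043);print("knob top",k.round(4).tolist(),k[:2].mean(0))
# rim: outer edge grey ring at z=.052
P=cloud(C);w=np.abs(P[:,:,2]-.052)<.004
yy,xx=np.nonzero(w);sel=(xx>215)&(xx<300)&(yy<115);q=plane(C,np.c_[xx,yy][sel],.052)
hull=cv2.convexHull((q[:,:2]*1000).astype(np.float32));print("rim",cv2.fitEllipse(hull),cv2.minEnclosingCircle(hull))
b=plane(C,px([(85,521),(207,521),(108,331),(181,331),(108,345),(181,345)]),.028);print(b.round(4).tolist())
```

```text
[0.579  0.1206 0.2994] [ 0.0229 -0.013   0.0112  0.0015 -0.0007  0.001 ] [ 8.8000e-02  2.6750e-01  1.2889e+00 -2.0000e-04  1.5877e+00  5.1300e-02]
guides [[0.5556, 0.1317, 0.02], [0.6122, 0.134, 0.02], [0.5588, 0.0589, 0.02], [0.615, 0.0611, 0.02]] [0.5854 0.0964 0.02  ]
corners [[0.5209, 0.2918, 0.01], [0.6364, 0.296, 0.01], [0.5313, 0.0144, 0.01], [0.6465, 0.0185, 0.01]] [0.5838 0.1552 0.01  ]
knob top [[0.5638, 0.2291, 0.043], [0.5981, 0.2303, 0.043], [0.5727, 0.2346, 0.043]] [0.58096057 0.22970932 0.043     ]
rim ((580.0601806640625, 229.85362243652344), (84.31934356689453, 85.59423828125), 98.52344512939453) ((579.9906005859375, 229.69029235839844), 43.03825378417969)
[[0.5571, 0.0493, 0.028], [0.6198, 0.0515, 0.028], [0.5662, 0.1469, 0.028], [0.6018, 0.1481, 0.028], [0.5664, 0.14, 0.028], [0.6021, 0.1413, 0.028]]
```

```bash
cat >> h.py <<'E'
def tgt(x,y,z,ang):
    s=r.read_state();Rt=Ro.from_rotvec(s["orientation"]).as_matrix();d=Rt.T@(np.array([x,y,z])-s["ee_pos"])
    a=np.degrees(np.arctan2(Rt[1,0],Rt[0,0]))
    print("t",s["time_s"],"pos",np.round(s["ee_pos"],4),"xang",a.round(2),"tilt",Rt[:2,1].round(4),"F",s["wrist_force"].round(1),"w",round(s["grip_width"],3))
    print("dx dy dz turn:",d.round(4),np.radians((a-ang+180)%360-180).round(4))
E
python3 -c "
from h import *
tgt(.572,-.227,.2,-21.4)"
```

```text
t 1.5 pos [0.579  0.1206 0.2994] xang 2.1 tilt [-0.0025 -0.0004] F [-0.6 -0.1  0.1] w 0.999
dx dy dz turn: [-0.0195  0.0996 -0.3471] 0.4101
```

```bash
python3 -m handwheel '0.094 -0.02 0.1 -0.347 0.41; 0.094 -0.02 0.1 -0.347 0.41; 0.094 -0.02 0.1 -0.347 0.41; 0.094 -0.02 0.1 -0.347 0.41; 0.094 -0.02 0.1 -0.347 0.41; 0.094 -0.02 0.1 -0.347 0.41; 0.094 -0.02 0.1 -0.347 0.41; 0.094 -0.02 0.1 -0.347 0.41; 0.094 -0.02 0.1 -0.347 0.41; 0.094 -0.02 0.1 -0.347 0.41'
python3 - <<'E'
from h import *
C=cam("wrist");save(C,"wrist2",f=1.5);np.savez("wrist2.npz",**C)
P=cloud(C)
hsv=cv2.cvtColor(C["img"],cv2.COLOR_RGB2HSV)
m=cv2.inRange(hsv,(12,40,60),(32,220,255));m[:,:150]=0;m[:,370:]=0;m[300:]=0
m=m*(np.abs(P[:,:,2]-.034)<.008)
m=cv2.morphologyEx(m,cv2.MORPH_OPEN,np.ones((3,3)))
cn=max(cv2.findContours(m,cv2.RETR_EXTERNAL,cv2.CHAIN_APPROX_NONE)[0],key=cv2.contourArea)
print(cv2.boundingRect(cn))
W=plane(C,cn[:,0,:],.034);print(cv2.minAreaRect((W[:,:2]*1000).astype(np.float32)))
tgt(.572,-.227,.2,-21.4)
E
```

```text
time_s: 2.75
ee_pos: [0.5719, -0.2254, 0.2003]
orientation: [-1.552, 0.292, -0.29]
wrist_force: [-0.7, 0.2, -0.5]
grip_width: 0.997
(236, 115, 41, 82)
((580.8087158203125, -207.58294677734375), (84.08753204345703, 41.086544036865234), 67.94449615478516)
t 2.8 pos [ 0.5718 -0.2257  0.2002] xang -21.29 tilt [-0.0017 -0.0007] F [-0.7 -0.1  0.2] w 1.001
dx dy dz turn: [ 0.0007  0.0002 -0.0012] 0.0019
```

View pics/wrist2.png

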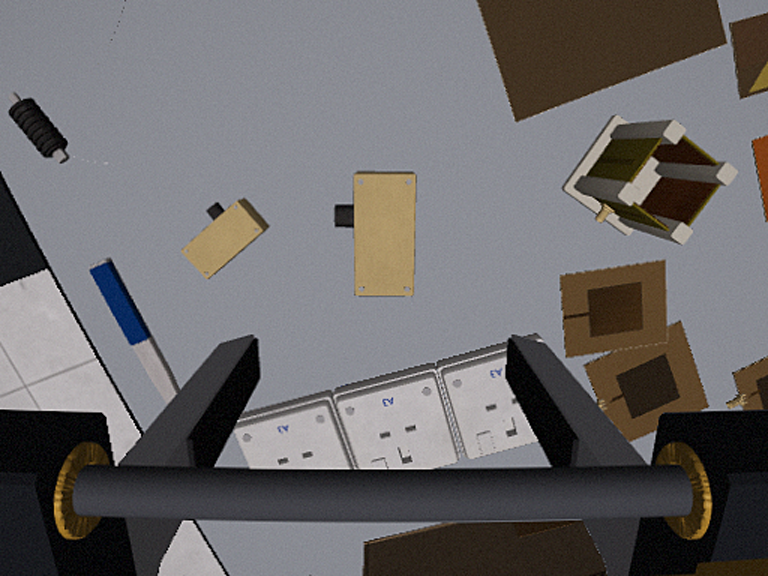

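Run:
```python
from h import *
C=dict(np.load("wrist2.npz"))
c=np.array([.5805,-.208]);a=np.radians(68.2);ya=np.array([np.cos(a),np.sin(a)]);xa=np.array([ya[1],-ya[0]])
for z in(.017,.022):
  for p in [(335,205),(335,226),(354,205),(354,226)]:
    w=plane(C,np.array(p)/1.5,z)[0,:2]-c;print(z,p,(w@xa).round(4),(w@ya).round(4))
g=c-.012*ya;print(g)
tgt(g[0],g[1],.008,-21.8)
```

```text
0.017 (335, 205) -0.0346 0.0187
0.017 (335, 226) -0.0348 0.0038
0.017 (354, 205) -0.0212 0.0188
0.017 (354, 226) -0.0213 0.004
0.022 (335, 205) -0.0342 0.0193
0.022 (335, 226) -0.0344 0.0046
0.022 (354, 205) -0.021 0.0194
0.022 (354, 226) -0.021 0.0047
[ 0.57604359 -0.21914183]
t 2.8 pos [ 0.5718 -0.2257  0.2002] xang -21.29 tilt [-0.0017 -0.0007] F [-0.7 -0.1  0.2] w 1.001
dx dy dz turn: [0.0018 0.1922 0.0079] 0.0089
```

```bash
python3 -m handwheel '0.094 0.002 0.06 0.011 0.009; 0.08 0.002 0.12 0.011 0.009; 0.08 0.002 0.16 0.011 0.009; 0.08 0.002 0.18 0.011 0.009; 0.08 0.002 0.189 0.011 0.009; 0.08 0.002 0.19 0.011 0.009; 0.08 0.002 0.19 0.011 0.009'
python3 - <<'E'
from h import *
C=cam("wrist");save(C,"wrist3",f=1.5)
tgt(.5771,-.2164,.009,-21.8)
E
```

```text
time_s: 3.68
ee_pos: [0.5783, -0.2166, 0.0114]
orientation: [-1.552, 0.298, -0.299]
wrist_force: [0.0, 0.4, -0.0]
grip_width: 0.852
t 3.725 pos [ 0.5783 -0.2167  0.0115] xang -21.8 tilt [ 0.0005 -0.0018] F [ 0.8 -0.2 -0.9] w 0.851
dx dy dz turn: [-0.0012  0.0025 -0.0002] 0.0
```

View pics/wrist3.png

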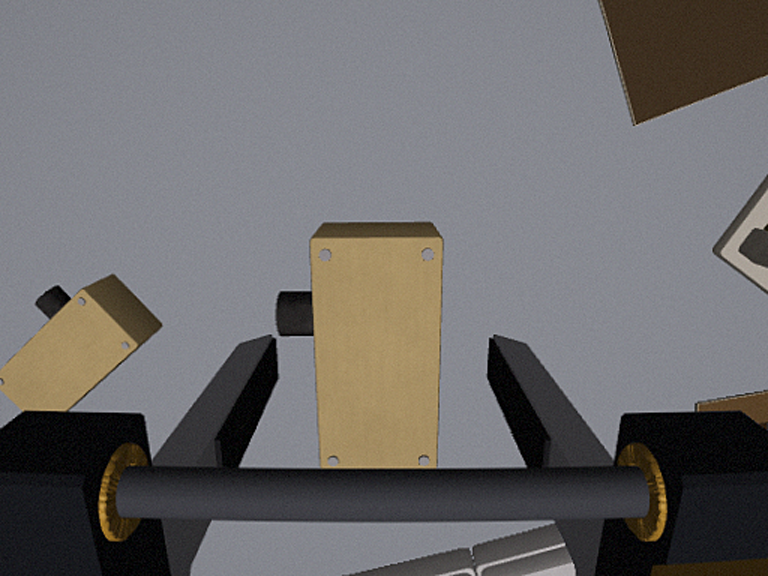

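Run:
```python
from h import *
C=cam("wrist");s=r.read_state();Rt=Ro.from_rotvec(s["orientation"]).as_matrix()
for z in(-.008,0,.008):print(z,(proj(C,np.array([-.04,0,z])@Rt.T+s["ee_pos"])*1.5).round(0))
# module outline from top-plane pixels in tool coords
W=plane(C,np.array([(312,237),(442,237),(319,468),(438,468)])/1.5,.034);print(((W-s["ee_pos"])@Rt).round(4).tolist())
W=plane(C,np.array([(278,293),(278,335),(312,293),(312,335)])/1.5,.017);print(((W-s["ee_pos"])@Rt).round(4).tolist())
```

```text
-0.008 [[276. 380.]]
0 [[275. 360.]]
0.008 [[274. 341.]]
[[-0.0211, -0.0227, 0.0508], [0.0189, -0.0226, 0.0508], [-0.0218, -0.0225, -0.0314], [0.0203, -0.0225, -0.0314]]
[[-0.0361, -0.0056, 0.0281], [-0.037, -0.0056, 0.0123], [-0.0241, -0.0056, 0.0281], [-0.0247, -0.0056, 0.0123]]
```

```bash
python3 -m handwheel '0.08 -0.001 0.003 -0.004 0; 0.08 -0.001 0.003 -0.004 0; 0.03 -0.001 0.003 -0.004 0; 0.03 -0.001 0.003 -0.004 0; 0.03 -0.001 0.003 -0.004 0; 0.03 -0.001 0.003 -0.004 0; 0.03 -0.001 0.003 -0.004 0; 0.03 -0.001 0.003 -0.004 0'
python3 - <<'E'
from h import *
C=cam("wrist");save(C,"wrist4",f=1.5)
tgt(.5771,-.2164,.15,-21.8)
E
```

```text
time_s: 4.78
ee_pos: [0.5756, -0.2199, 0.0084]
orientation: [-1.552, 0.298, -0.299]
wrist_force: [0.1, 0.1, 0.0]
grip_width: 0.447
t 4.825 pos [ 0.5756 -0.2199  0.0084] xang -21.8 tilt [ 0.0001 -0.0016] F [ 0.  -0.1  0.6] w 0.445
dx dy dz turn: [ 0.0002 -0.1416  0.0036] 0.0
```

View pics/wrist4.png

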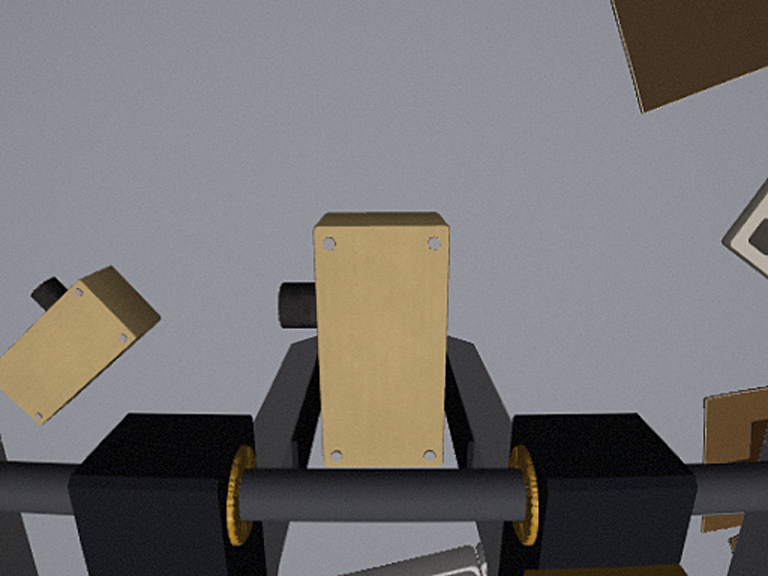

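```bash
python3 -m handwheel '0.03 0 -0.015 0 0; 0.03 0 -0.04 0 0; 0.03 0 -0.07 0 0; 0.03 0 -0.1 0 0; 0.03 0 -0.1 0 0'
python3 - <<'E'
from h import *
tgt(.5859,.0817,.108,2.1)
E
```

```text
time_s: 5.45
ee_pos: [0.5775, -0.2207, 0.1114]
orientation: [-1.554, 0.293, -0.304]
wrist_force: [1.2, 0.1, -2.7]
grip_width: 0.447
t 5.45 pos [ 0.5775 -0.2207  0.1114] xang -21.8 tilt [ 0.0059 -0.0046] F [ 1.2  0.1 -2.7] w 0.447
dx dy dz turn: [-0.1046  0.0021  0.2839] -0.4171
```

```bash
python3 -m handwheel '0.03 -0.015 0.002 0.04 -0.06; 0.03 -0.03 0.002 0.085 -0.13; 0.03 -0.052 0.002 0.135 -0.2; 0.03 -0.072 0.002 0.19 -0.27; 0.03 -0.088 0.002 0.24 -0.34; 0.03 -0.1 0.002 0.27 -0.4; 0.03 -0.105 0.002 0.284 -0.417; 0.03 -0.105 0.002 0.284 -0.417; 0.03 -0.105 0.002 0.284 -0.417; 0.03 -0.105 0.002 0.284 -0.417'
python3 - <<'E'
from h import *
C=cam("wrist");save(C,"wrist5",f=1.5);np.savez("wrist5.npz",**C)
S=cam("scene");save(S,"scene5",(200,80,360,240),4)
tgt(.5859,.0817,.018,2.1)
E
```

```text
time_s: 6.7
ee_pos: [0.5856, 0.0806, 0.108]
orientation: [-1.576, -0.032, 0.023]
wrist_force: [-0.5, 0.4, -3.8]
grip_width: 0.445
t 6.8 pos [0.5856 0.0809 0.1081] xang 2.0 tilt [ 0.006  -0.0048] F [-0.2 -0.2 -2.6] w 0.445
dx dy dz turn: [-0.0002  0.0901  0.0013] -0.0018
```

View pics/wrist5.png

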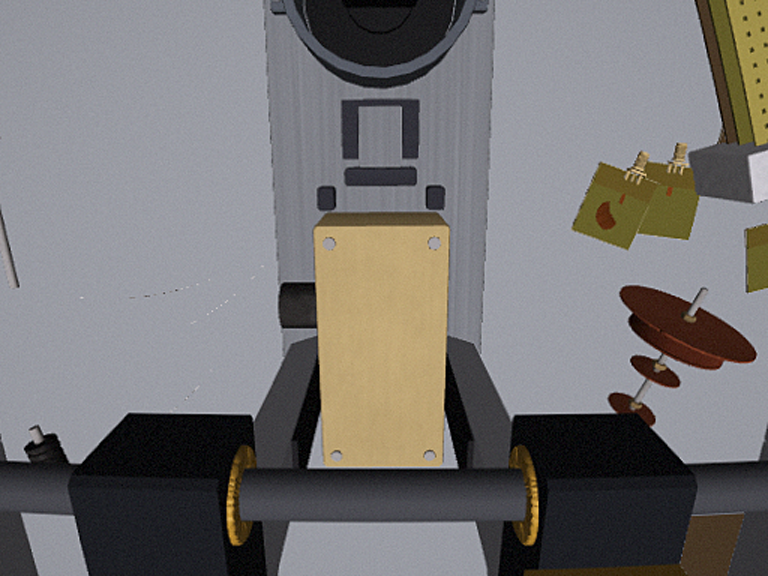

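View pics/scene5.png

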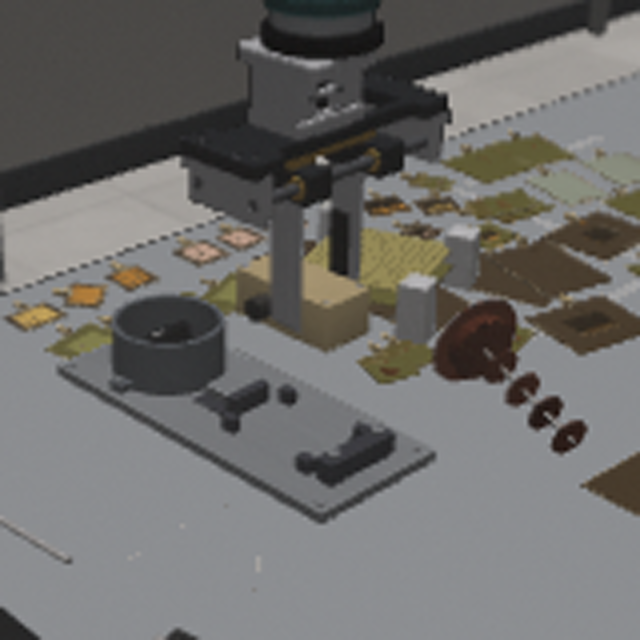

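```bash
cat > fr.py <<'E'
from h import *
a=np.radians(2.1);xf=np.array([np.cos(a),np.sin(a)]);yf=np.array([-xf[1],xf[0]])
def fx(W): return np.c_[W[:,:2]@xf,W[:,:2]@yf]*1000
E
python3 - <<'E'
from fr import *
C=dict(np.load("wrist5.npz"))
P=cloud(C);print("ztop",np.median(P[190:270,230:280,2]))
for zt in(.134,):
  print("mod",fx(plane(C,np.array([(315,227),(449,226),(322,466),(442,466)])/1.5,zt)).round(1).tolist())
print("guides TL,TR,BL,BR top edges",fx(plane(C,np.array([(318,186),(336,186),(426,186),(445,186)])/1.5,.022)).round(1).tolist())
print("pad top edges",fx(plane(C,np.array([(345,169),(416,167),(345,185),(416,184)])/1.5,.027)).round(1).tolist())
print("plate edges",fx(plane(C,np.array([(272,150),(491,150),(277,250),(485,250)])/1.5,.01)).round(1).tolist())
D=dict(np.load("wrist1.npz"))
print("nest w1",fx(np.array([[.5854,.0964]])), "TCP",fx(np.array([[.5856,.0809]])))
E
```

```text
ztop 0.13205498700153506
mod [[568.6, 113.5], [608.7, 113.7], [567.8, 30.8], [609.2, 30.5]]
guides TL,TR,BL,BR top edges [[556.8, 117.2], [566.0, 117.1], [611.8, 117.0], [621.5, 117.0]]
pad top edges [[571.0, 125.8], [606.2, 126.7], [570.9, 118.0], [606.3, 118.4]]
plate edges [[531.8, 135.1], [646.9, 134.9], [531.6, 81.7], [646.2, 81.3]]
nest w1 [[588.53929524  74.88403008]] TCP [[588.17118343  59.38711124]]
```

```bash
python3 -m handwheel '0.03 0 0.03 0.002 0; 0.03 0 0.055 0.002 0; 0.03 0 0.067 0.002 0; 0.03 0 0.074 0.002 0; 0.03 0 0.08 0.002 0; 0.03 0 0.085 0.002 0; 0.03 0 0.085 0.002 0'
python3 - <<'E'
from fr import *
C=cam("wrist");save(C,"wrist6",f=1.5);np.savez("wrist6.npz",**C)
tgt(.5859,.0817,.018,2.1)
E
```

```text
time_s: 7.68
ee_pos: [0.586, 0.0825, 0.0231]
orientation: [-1.576, -0.032, 0.023]
wrist_force: [-0.2, -1.0, -2.9]
grip_width: 0.446
t 7.725 pos [0.5862 0.0825 0.0233] xang 2.0 tilt [ 0.0062 -0.0048] F [ 0.6  0.6 -1.2] w 0.449
dx dy dz turn: [-0.0003  0.0053 -0.0008] -0.0017
```

View pics/wrist6.png

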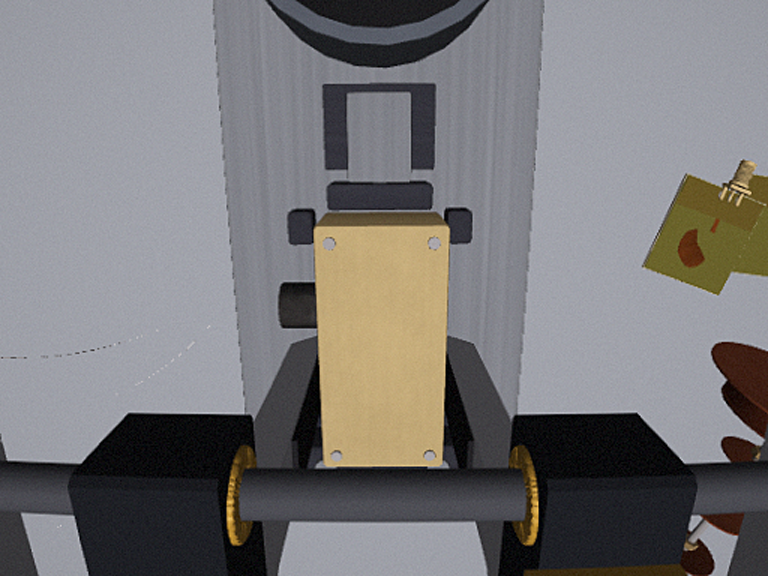

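The module is between the guides, at picture pixels (315-449, 226-466), with a visible gap to the pad. I'll lower it to contact.

```bash
python3 -m handwheel '0.03 0 0.002 0 0; 0.03 0 0.004 0 0; 0.03 0 0.0045 0 0; 0.03 0 0.0045 0 0'; python3 -c "
from h import *
C=cam('wrist');tgt(.5859,.0817,.018,2.1)"
```

```text
time_s: 8.22
ee_pos: [0.5862, 0.0825, 0.0188]
orientation: [-1.575, -0.032, 0.023]
wrist_force: [0.3, -0.5, -2.0]
grip_width: 0.447
t 8.275 pos [0.5863 0.0825 0.0188] xang 2.0 tilt [ 0.0063 -0.0048] F [ 0.9  0.1 -3. ] w 0.445
dx dy dz turn: [-0.0004  0.0008 -0.0008] -0.0017
```

Not touching yet, since the weight is still on the wrist. I'll lower it a little more.

```bash
python3 -m handwheel '0.03 0 0.001 0 0; 0.03 0 0.0015 0 0; 0.03 0 0.0015 0 0'; python3 -c "
from h import *
C=cam('wrist');tgt(.5859,.0817,.018,2.1)"
```

```text
time_s: 8.65
ee_pos: [0.5863, 0.0824, 0.0185]
orientation: [-1.576, -0.033, 0.022]
wrist_force: [-1.2, 0.1, 4.7]
grip_width: 0.442
t 8.7 pos [0.5864 0.0824 0.0185] xang 2.0 tilt [ 0.0069 -0.0048] F [-1.4 -1.1  4.7] w 0.444
dx dy dz turn: [-0.0005  0.0005 -0.0007] -0.0017
```

```bash
python3 -m handwheel '0.06 0 0 0 0; 0.07 0 0 0 0; 0.07 0 0 0 0; 0.07 0 -0.02 0 0; 0.07 0 -0.06 0 0; 0.07 0 -0.12 0 0; 0.07 0 -0.16 0 0; 0.07 0 -0.16 0 0'
python3 - <<'E'
from fr import *
C=cam("wrist");save(C,"wrist7",f=1.5);np.savez("wrist7.npz",**C);save(C,"w7c",(170,90,330,330),2.5)
tgt(.58,.23,.1,2.1)
E
```

```text
time_s: 9.7
ee_pos: [0.5877, 0.0833, 0.1823]
orientation: [-1.575, -0.039, 0.016]
wrist_force: [0.2, -0.4, 0.6]
grip_width: 0.745
t 9.75 pos [0.586  0.0832 0.1797] xang 2.0 tilt [ 0.0099 -0.0047] F [-0.5  0.3 -0.4] w 0.743
dx dy dz turn: [-0.0017  0.079   0.1473] -0.0017
```

View pics/wrist7.png

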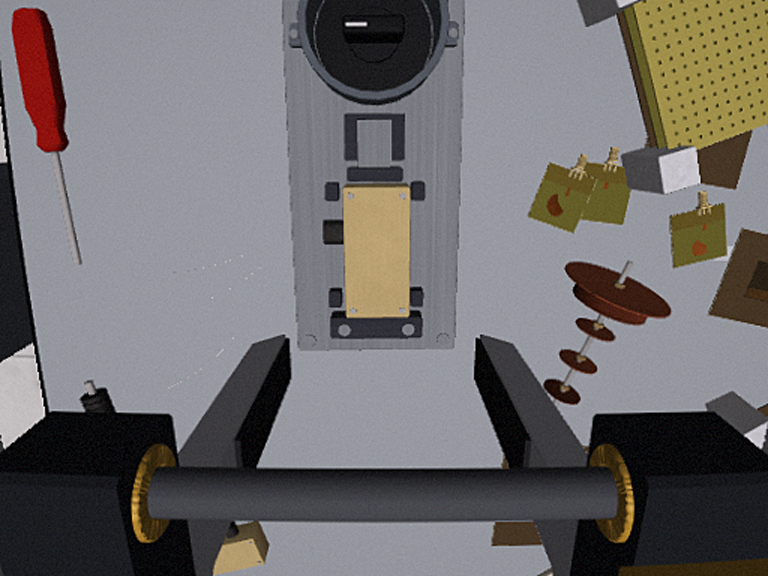

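The module lies flat in the nest at picture pixels (345-410, 185-317), and all four guides are clear. Next I'll move above the knob with the jaws turned by 90°.

Run:
```python
from fr import *
tgt(.58,.2285,.12,92.1)
C=dict(np.load("wrist7.npz"))
print("mod",fx(plane(C,np.array([(343,186),(410,187),(346,317),(408,318)])/1.5,.044)).round(1).tolist())
print("stop face",fx(plane(C,np.array([(331,318),(422,318)])/1.5,.028)).round(1).tolist(),"pad",fx(plane(C,np.array([(348,181),(403,181)])/1.5,.027)).round(1).tolist())
s=r.read_state();print(s["torque"],s["tau"][5])
```

```text
t 9.75 pos [0.586  0.0832 0.1797] xang 2.0 tilt [ 0.0099 -0.0047] F [-0.5  0.3 -0.4] w 0.743
dx dy dz turn: [-0.0015  0.059   0.1457] -1.5725
mod [[569.4, 115.9], [610.3, 115.1], [569.5, 31.6], [610.0, 30.6]]
stop face [[558.3, 25.5], [620.8, 25.0]] pad [[571.6, 117.7], [606.9, 117.6]]
[-0.02828259  0.04093227  0.01231566] 0.002467001468176022
```

```bash
python3 -m handwheel '0.026 -0.002 0.02 0.05 -0.18; 0.026 -0.002 0.04 0.1 -0.36; 0.026 -0.002 0.059 0.146 -0.54; 0.026 -0.002 0.059 0.146 -0.72; 0.026 -0.002 0.059 0.146 -0.9; 0.026 -0.002 0.059 0.146 -1.08; 0.026 -0.002 0.059 0.146 -1.26; 0.026 -0.002 0.059 0.146 -1.44; 0.026 -0.002 0.059 0.146 -1.572; 0.026 -0.002 0.059 0.146 -1.572'
python3 - <<'E'
from fr import *
C=cam("wrist");save(C,"wrist8",f=1.5);np.savez("wrist8.npz",**C)
tgt(.58,.2285,.12,92.1); print(r.read_state()["joints"].round(3))
E
```

```text
time_s: 11.0
ee_pos: [0.5782, 0.2284, 0.1178]
orientation: [-1.201, -1.236, 1.236]
wrist_force: [0.7, 1.1, 0.1]
grip_width: 0.277
t 11.05 pos [0.5784 0.2285 0.1181] xang 91.94 tilt [ 0.0067 -0.0056] F [0.5 0.2 0. ] w 0.279
dx dy dz turn: [-0.0001 -0.0019 -0.0016] -0.0029
[ 0.269  0.4    1.54  -0.008  1.197 -1.333]
```

View pics/wrist8.png

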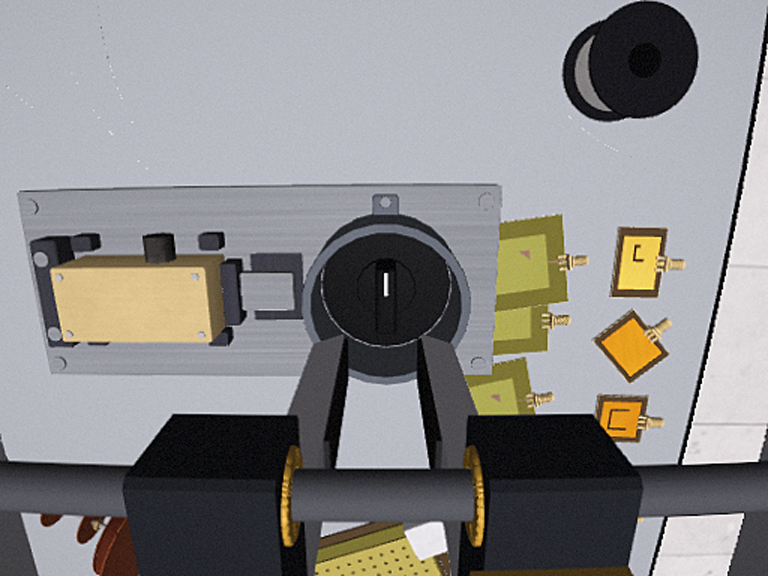

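Run:
```python
from fr import *
C=dict(np.load("wrist8.npz"));save(C,"w8c",(195,130,320,260),6)
s=r.read_state();Rt=Ro.from_rotvec(s["orientation"]).as_matrix()
tl=lambda W:((W-s["ee_pos"])@Rt*1000)
g=cv2.cvtColor(C["img"],cv2.COLOR_RGB2GRAY)
P=cloud(C);w=(np.abs(P[:,:,2]-.052)<.004);w[:,:195]=0;w[:,320:]=0;w[:140]=0;w[222:]=0
yy,xx=np.nonzero(w);q=tl(plane(C,np.c_[xx,yy],.052))[:,[0,2]]
c=np.array([0.,0]);from scipy.optimize import least_squares
# outer-boundary points per angle
c0=np.array([2.,2.])
for _ in range(5):
    d=q-c0;an=np.arctan2(d[:,1],d[:,0]);rr=np.hypot(*d.T);b=np.round(an/0.1).astype(int)
    pts=np.array([q[b==k][np.argmax(rr[b==k])] for k in np.unique(b)])
    f=least_squares(lambda p:np.hypot(*(pts-p[:2]).T)-p[2],[*c0,43],loss="soft_l1");c0=f.x[:2]
print("rim tool x,z,r",f.x,len(pts))
print("marker/bar", tl(plane(C,np.array([(386,272),(386,297),(374,300),(397,300),(375,332),(396,332)])/1.5,.043)).round(1).tolist())
for z in (-8,8):print("tip pred",(proj(C,np.array([[-.013,0,z/1000],[.013,0,z/1000]])@Rt.T+s["ee_pos"])*1.5).round(0).tolist())
```

```text
rim tool x,z,r [ 1.66540671  0.09474557 42.10037106] 40
marker/bar [[2.2, 75.0, 15.5], [2.2, 75.1, 2.2], [-4.0, 75.1, 0.5], [7.9, 75.1, 0.6], [-3.5, 75.2, -17.1], [7.6, 75.2, -17.1]]
tip pred [[347.0, 378.0], [416.0, 378.0]]
tip pred [[346.0, 339.0], [416.0, 339.0]]
```

View pics/w8c.png

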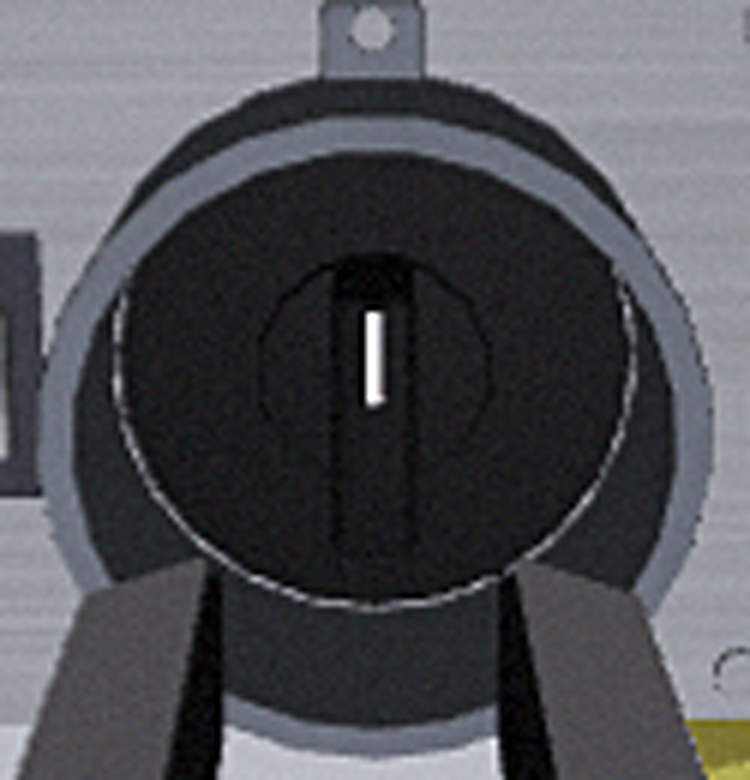

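The wrist crop shows the knob bar running up the image between the fingers, about (374-397, 271-332) in picture pixels, with the white mark at (386,285). The rim is concentric with the bar, and both finger tips will fit inside. I'll descend in stages.

```bash
python3 -m handwheel '0.026 0.001 0.03 -0.001 0; 0.026 0.001 0.05 -0.001 0; 0.026 0.001 0.06 -0.001 0; 0.026 0.001 0.06 -0.001 0'
python3 - <<'E'
from fr import *
C=cam("wrist");save(C,"w9",(150,130,360,290),3.8);np.savez("wrist9.npz",**C)
tgt(.58,.2285,.02,92.1)
s=r.read_state();Rt=Ro.from_rotvec(s["orientation"]).as_matrix()
tl=lambda W:((W-s["ee_pos"])@Rt*1000)
E
```

```text
time_s: 11.55
ee_pos: [0.5791, 0.229, 0.0572]
orientation: [-1.201, -1.234, 1.236]
wrist_force: [0.1, -0.7, 0.5]
grip_width: 0.276
t 11.6 pos [0.5798 0.2292 0.0581] xang 91.91 tilt [ 0.0065 -0.0056] F [ 0.7  0.2 -0.2] w 0.279
dx dy dz turn: [-0.0005  0.0381  0.0001] -0.0034
```

View pics/w9.png

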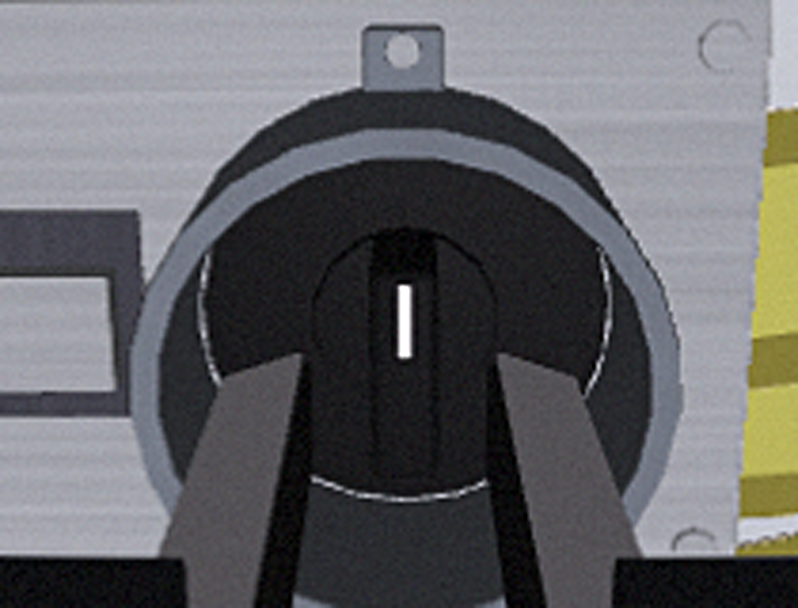

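Run:
```python
from fr import *
C=dict(np.load("wrist9.npz"))
s=r.read_state();Rt=Ro.from_rotvec(s["orientation"]).as_matrix()
tl=lambda W:((W-s["ee_pos"])@Rt*1000)
px=lambda l:np.array(l,float)/3.8+[150,130]
print("bar top",tl(plane(C,px([(375,281),(437,281),(375,478),(437,478)]),.043)).round(1).tolist())
print("rim top",tl(plane(C,px([(130,385),(683,385),(403,128)]),.052)).round(1).tolist())
print("tips",tl(plane(C,px([(303,355),(497,357)]),s["ee_pos"][2])).round(1).tolist())
```

```text
bar top [[-3.5, 15.0, 16.8], [6.2, 14.9, 16.8], [-3.6, 15.2, -16.9], [6.5, 15.2, -16.8]]
rim top [[-40.8, 6.3, 2.9], [43.5, 5.8, 3.1], [0.8, 5.8, 42.7]]
tips [[-13.7, 0.0, 10.2], [14.6, -0.1, 9.9]]
```

```bash
python3 -m handwheel '0.026 0.001 0 -0.002 0; 0.026 0.001 0.012 -0.002 0; 0.026 0.001 0.024 -0.002 0; 0.026 0.001 0.032 -0.002 0; 0.026 0.001 0.037 -0.002 0; 0.026 0.001 0.037 -0.002 0'
python3 - <<'E'
from fr import *
C=cam("wrist");save(C,"w10",(150,130,360,290),3.8);np.savez("wrist10.npz",**C)
tgt(.58,.2285,.02,92.1)
for i in range(3):
    s=r.read_state();print(s["torque"].round(4),s["tau"][5].round(4),s["joints"][5]);r.snapshot("wrist")
E
```

```text
time_s: 12.35
ee_pos: [0.5817, 0.23, 0.0205]
orientation: [-1.202, -1.235, 1.236]
wrist_force: [-0.3, 0.1, 0.1]
grip_width: 0.278
t 12.4 pos [0.5821 0.2301 0.0209] xang 91.9 tilt [ 0.0063 -0.0057] F [-0.2 -0.4  0.2] w 0.278
dx dy dz turn: [-0.0015  0.0009  0.0021] -0.0034
[-0.0188 -0.0161 -0.0644] -0.0004 -1.329573015970864
[ 0.0659 -0.0224 -0.0359] -0.0005 -1.3295749286638323
[ 0.0302  0.0193 -0.0035] -0.0005 -1.3295662318318344
```

View pics/w10.png

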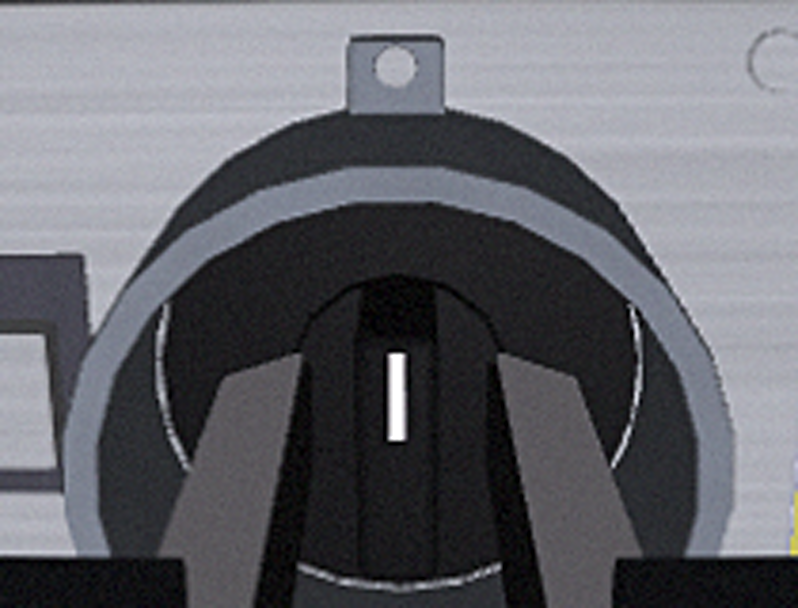

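Centred: the fingers' midpoint is at crop column 400, the rim's at 399.5 and the bar's at 397. I'll close on the bar.

```bash
python3 -m handwheel '0.012 0 0 0 0; 0.004 0 0 0 0; 0.004 0 0 0 0; 0.004 0 0 0 0; 0.004 0 0 0 0'
python3 - <<'E'
from fr import *
C=cam("wrist");save(C,"w11",f=1.5);np.savez("wrist11.npz",**C)
tgt(.58,.2285,.02,92.1)
s=r.read_state();print(s["torque"].round(4),s["tau"].round(4),s["joints"].round(4))
E
```

```text
time_s: 13.18
ee_pos: [0.5826, 0.23, 0.0218]
orientation: [-1.203, -1.237, 1.235]
wrist_force: [-0.2, -2.2, 3.2]
grip_width: 0.115
t 13.225 pos [0.5826 0.2299 0.0218] xang 91.91 tilt [ 0.0078 -0.0058] F [ 0.5 -2.   4. ] w 0.116
dx dy dz turn: [-0.0013  0.0018  0.0027] -0.0033
[-0.2324 -0.0024  0.1944] [  0.9568 -46.1532 -18.3936   0.5662  -0.1699   0.1592] [ 0.2696  0.4951  1.6479 -0.0091  0.9926 -1.3296]
```

View pics/w11.png

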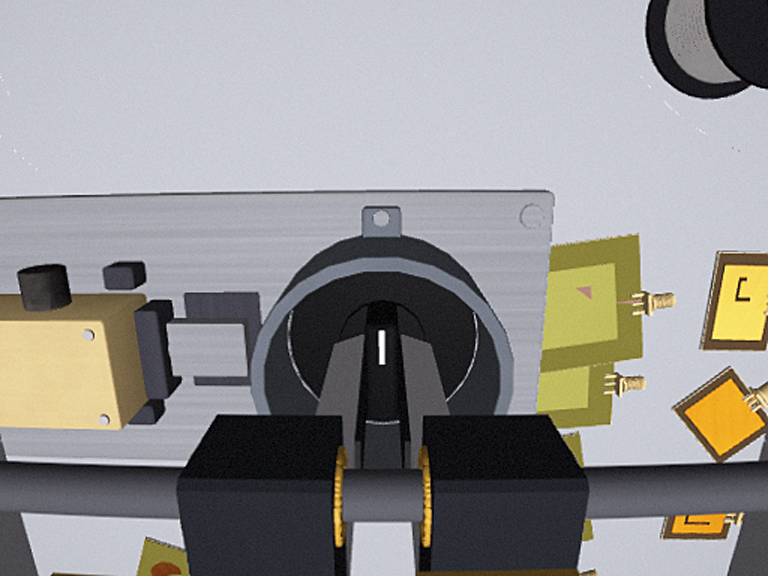

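```bash
python3 -m handwheel '0.004 0 0 0 0.08; 0.004 0 0 0 0.16; 0.004 0 0 0 0.24; 0.004 0 0 0 0.3; 0.004 0 0 0 0.35'
cat > st.py <<'E'
from fr import *
import sys
s=r.read_state()
q=[];F=[]
C=cam("wrist")
if len(sys.argv)>1: save(C,sys.argv[1],f=1.5);np.savez(sys.argv[1]+".npz",**C)
s=r.read_state();Rt=Ro.from_rotvec(s["orientation"]).as_matrix();a=np.arctan2(Rt[1,0],Rt[0,0])
print("t",s["time_s"],"turned",(np.radians(91.9)-a).round(4),"J6tau",s["tau"][5].round(4),"T",s["torque"].round(2),"F",s["wrist_force"].round(1),"pos",s["ee_pos"].round(4),"w",s["grip_width"].round(3),"q",s["joints"].round(3))
E
python3 st.py w12
```

```text
time_s: 13.85
ee_pos: [0.5825, 0.2289, 0.0218]
orientation: [-1.354, -0.975, 0.973]
wrist_force: [-0.4, -3.2, 4.0]
grip_width: 0.112Traceback (most recent call last):
  File "st.py", line 8, in <module>
    print("t",s["time_s"],"turned",(np.radians(91.9)-a).round(4),"J6tau",s["tau"][5].round(4),"T",s["torque"].round(2),"F",s["wrist_force"].round(1),"pos",s["ee_pos"].round(4),"w",s["grip_width"].round(3),"q",s["joints"].round(3))
                                                                                                                                                                                    ^^^^^^^^^^^^^^^^^^^^^
AttributeError: 'float' object has no attribute 'round'
```

View pics/w12.png

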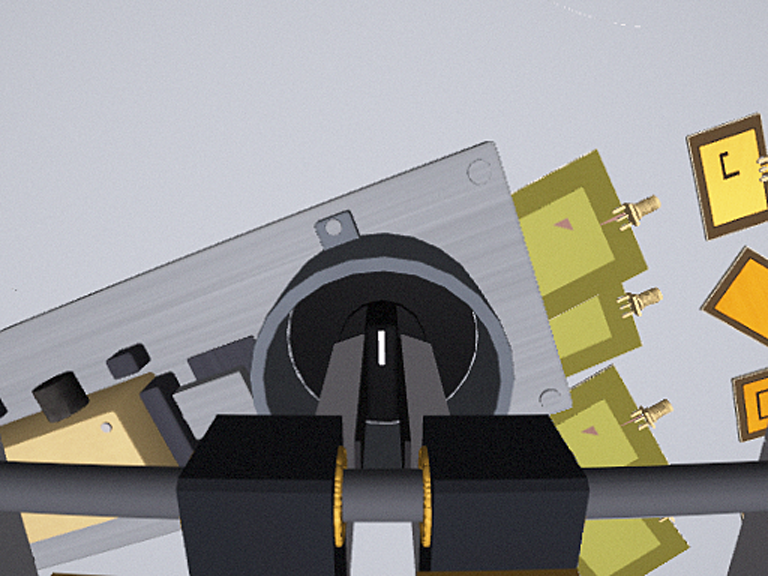

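The bar turns with the fingers; the mark stays at (381,348) while the fixture rotates in view. I'll continue in small steps and watch joint 6's torque.

```bash
sed -i 's/s\["grip_width"\].round(3)/round(s["grip_width"],4)/' st.py; python3 st.py; python3 -m handwheel '0.004 0 0 0 0.04; 0.004 0 0 0 0.08; 0.004 0 0 0 0.1'>/dev/null; python3 st.py;  python3 -m handwheel '0.004 0 0 0 0.02; 0.004 0 0 0 0.04'>/dev/null; python3 st.py w13
```

```text
t 13.95 turned 0.3489 J6tau 0.3459 T [-0.83  0.05  0.18] F [ 0.2 -3.4  3.4] pos [0.5824 0.2289 0.0218] w 0.1117 q [ 0.269  0.495  1.648 -0.011  0.993 -0.98 ]
t 14.375 turned 0.4491 J6tau 0.2863 T [-0.56  0.07  0.27] F [-0.2 -4.4  3.1] pos [0.5824 0.2285 0.0218] w 0.1161 q [ 0.269  0.495  1.648 -0.012  0.994 -0.879]
t 14.675 turned 0.4905 J6tau 0.2805 T [-0.57  0.12  0.22] F [-0.8 -3.7  2.5] pos [0.5823 0.2284 0.0218] w 0.1168 q [ 0.269  0.495  1.648 -0.012  0.994 -0.838]
```

```bash
python3 -m handwheel '0.004 0 0 0 0.03; 0.004 0 0 0 0.03'>/dev/null; python3 st.py; python3 -m handwheel '0.004 0 0 0 0.03; 0.004 0 0 0 0.03'>/dev/null; python3 st.py; python3 -m handwheel '0.004 0 0 0 0.03; 0.004 0 0 0 0.03'>/dev/null; python3 st.py; python3 -m handwheel '0.004 0 0 0 0.03; 0.004 0 0 0 0.03'>/dev/null; python3 st.py w14
```

```text
t 14.975 turned 0.5205 J6tau 0.2099 T [-0.55  0.1   0.23] F [-1.4 -3.2  2.8] pos [0.5823 0.2283 0.0218] w 0.1128 q [ 0.269  0.495  1.648 -0.012  0.994 -0.808]
t 15.275 turned 0.5507 J6tau 0.2129 T [-0.64  0.1   0.16] F [-0.4 -2.9  3.3] pos [0.5822 0.2283 0.0218] w 0.1135 q [ 0.269  0.495  1.648 -0.012  0.994 -0.778]
t 15.575 turned 0.5808 J6tau 0.2137 T [-0.68  0.11  0.19] F [-0.6 -3.9  3. ] pos [0.5821 0.2282 0.0218] w 0.1109 q [ 0.269  0.495  1.649 -0.012  0.994 -0.748]
t 15.875 turned 0.6109 J6tau 0.2144 T [-0.74  0.11  0.17] F [-0.8 -3.9  3.4] pos [0.5821 0.2281 0.0218] w 0.1132 q [ 0.269  0.495  1.649 -0.012  0.994 -0.717]
```

Run:
```python
from fr import *
S=cam("scene");save(S,"scene14",(200,80,360,240),4);T=cam("top");save(T,"top14",(155,125,285,190),6)
```

```text
(no output)
```

View pics/w14.png

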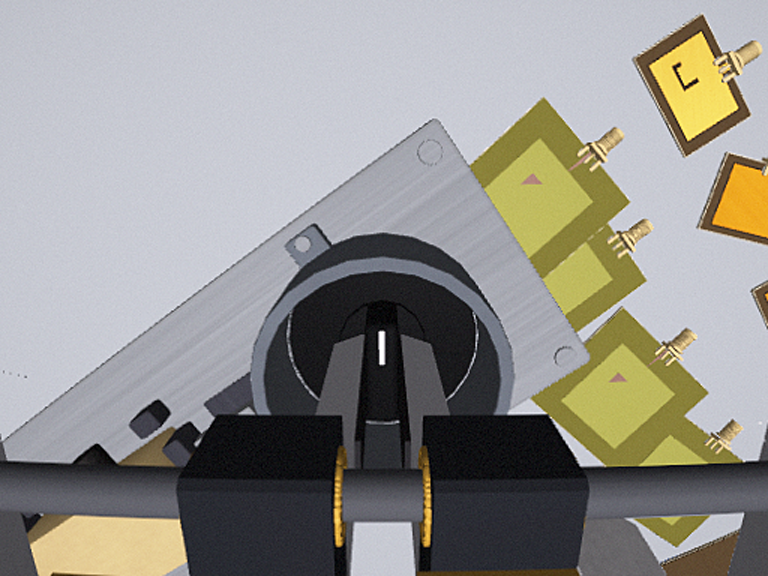

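View pics/top14.png

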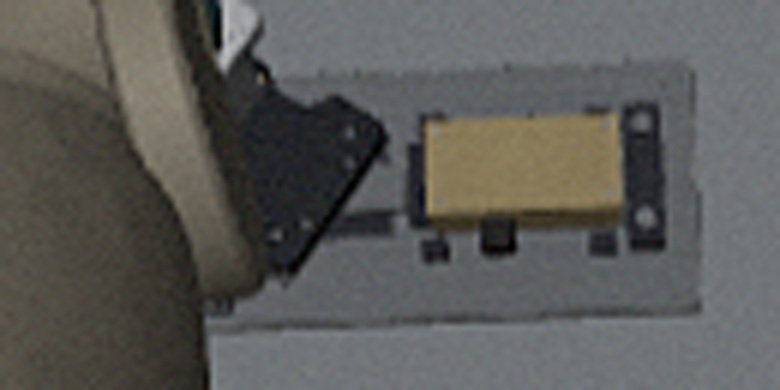

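Torque is steady at about 0.213 N m with 0.03 rad steps, so there's no clamp load yet. I'll keep the same cadence.

```bash
for i in 1; do :; done; python3 -m handwheel '0.004 0 0 0 0.03; 0.004 0 0 0 0.03'>/dev/null; python3 st.py; python3 -m handwheel '0.004 0 0 0 0.03; 0.004 0 0 0 0.03'>/dev/null; python3 st.py; python3 -m handwheel '0.004 0 0 0 0.03; 0.004 0 0 0 0.03'>/dev/null; python3 st.py
```

```text
t 16.275 turned 0.641 J6tau 0.2156 T [-0.76  0.17  0.13] F [-0.9 -4.4  3.8] pos [0.5821 0.228  0.0218] w 0.1151 q [ 0.269  0.495  1.649 -0.013  0.994 -0.687]
t 16.575 turned 0.6711 J6tau 0.2161 T [-0.79  0.2   0.26] F [-1.1 -4.4  4. ] pos [0.582  0.2279 0.0218] w 0.1181 q [ 0.269  0.495  1.649 -0.013  0.995 -0.657]
t 16.875 turned 0.7012 J6tau 0.2167 T [-0.83  0.22  0.14] F [-1.1 -5.1  4.3] pos [0.5819 0.2279 0.0218] w 0.1179 q [ 0.269  0.495  1.649 -0.013  0.995 -0.627]
```

```bash
python3 -m handwheel '0.004 0 0 0 0.03; 0.004 0 0 0 0.03'>/dev/null; python3 st.py; python3 -m handwheel '0.004 0 0 0 0.03; 0.004 0 0 0 0.03'>/dev/null; python3 st.py; python3 -m handwheel '0.004 0 0 0 0.03; 0.004 0 0 0 0.03'>/dev/null; python3 st.py w15
```

```text
t 17.175 turned 0.7314 J6tau 0.2172 T [-0.9   0.18  0.18] F [-0.7 -5.6  3.6] pos [0.5819 0.2278 0.0218] w 0.1178 q [ 0.269  0.495  1.649 -0.013  0.995 -0.597]
t 17.475 turned 0.7617 J6tau 0.2161 T [-0.89  0.18  0.26] F [-1.8 -4.5  4.3] pos [0.5818 0.2277 0.0218] w 0.115 q [ 0.269  0.495  1.649 -0.013  0.995 -0.567]
t 17.775 turned 0.7925 J6tau 0.2247 T [-0.92  0.24  0.21] F [-1.1 -4.1  3.3] pos [0.5817 0.2276 0.0218] w 0.1176 q [ 0.269  0.495  1.649 -0.013  0.995 -0.536]
```

```bash
python3 -m handwheel '0.004 0 0 0 0.03; 0.004 0 0 0 0.03'>/dev/null; python3 st.py; python3 -m handwheel '0.004 0 0 0 0.03; 0.004 0 0 0 0.03'>/dev/null; python3 st.py
```

```text
t 18.075 turned 0.8234 J6tau 0.2223 T [-0.9   0.28  0.14] F [-0.6 -5.6  3.2] pos [0.5817 0.2276 0.0218] w 0.1142 q [ 0.268  0.495  1.649 -0.013  0.995 -0.505]
t 18.375 turned 0.8541 J6tau 0.2219 T [-0.97  0.24  0.25] F [-1.1 -4.8  4.2] pos [0.5816 0.2275 0.0218] w 0.1163 q [ 0.268  0.495  1.649 -0.013  0.995 -0.474]
```

```bash
python3 st.py w16
python3 - <<'E'
from fr import *
S=cam("scene");save(S,"scene16",(230,130,330,220),7);T=cam("top");save(T,"top16",(205,130,285,180),9)
E
```

```text
t 18.425 turned 0.8541 J6tau 0.2156 T [-0.9   0.24  0.19] F [-1.1 -5.3  4.1] pos [0.5816 0.2275 0.0218] w 0.1146 q [ 0.268  0.495  1.649 -0.013  0.995 -0.474]
```

View pics/w16.png

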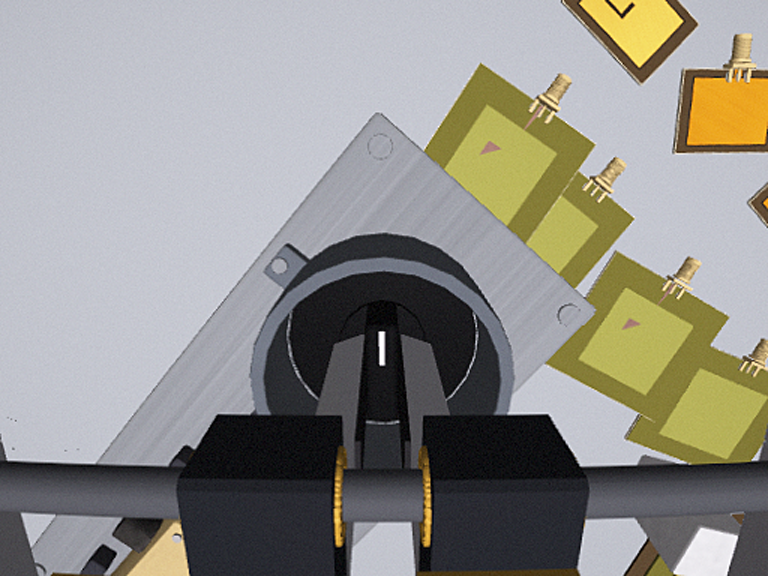

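View pics/top16.png

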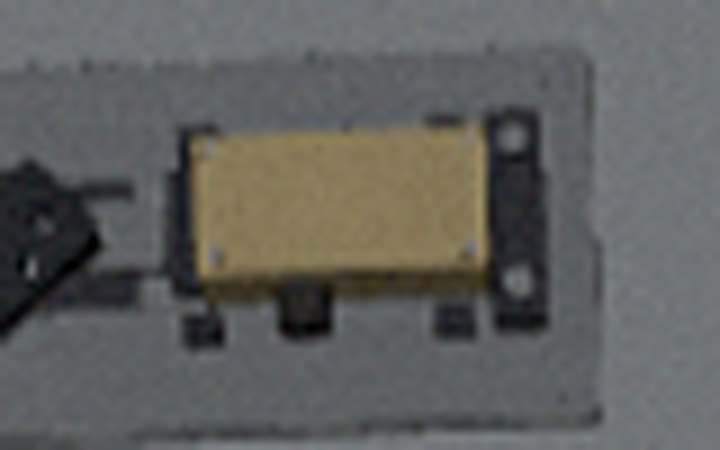

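View pics/scene16.png

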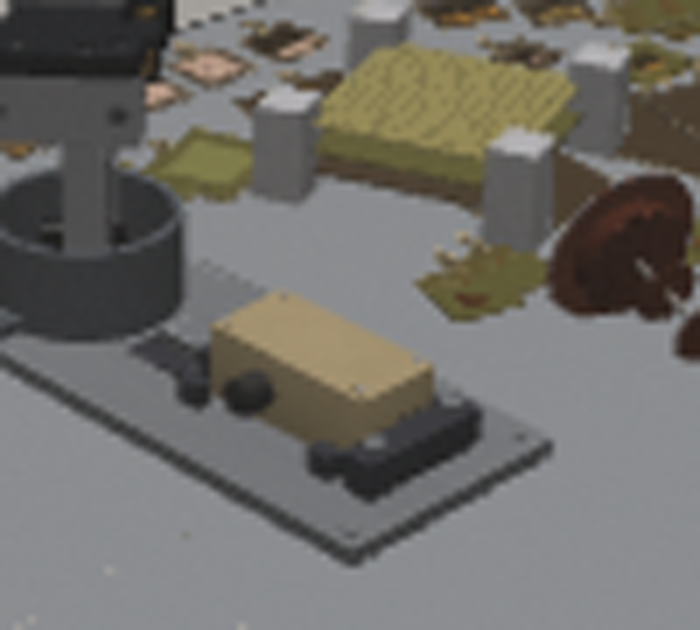

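```bash
cat > gap.py <<'E'
from fr import *
import sys
def edge(a,row=None):
    pass
T=cam("top")
im=T["img"].astype(float);hsv=cv2.cvtColor(T["img"],cv2.COLOR_RGB2HSV)
b=im[:,:,0]-im[:,:,2]
y=[]
res=[]
for v in range(148,159):
    # blueness profile: gold R-B high; find right edge subpixel at half level
    p=b[v,225:275];hi=np.median(b[v,235:252]);lo=np.median(b[v,262:268]);h=(hi+lo)/2
    i=[k for k in range(20,45) if p[k]>=h>p[k+1]]
    if i: k=i[-1];res.append((225+k+(p[k]-h)/(p[k]-p[k+1]),v))
    j=[k for k in range(0,25) if p[k]<h<=p[k+1]]
    if j: k=j[0];y.append((225+k+(h-p[k])/(p[k+1]-p[k]),v))
w=fx(plane(T,res,.044));w2=fx(plane(T,y,.044))
print("module -y end",np.median(w[:,1]).round(2),"+y end",np.median(w2[:,1]).round(2),"std",w[:,1].std().round(2))
g=cv2.cvtColor(T["img"],cv2.COLOR_RGB2GRAY).astype(float)
out=[]
for v in list(range(146,160)):
    p=g[v,255:275];k=np.argmin(p);# outer edge
    hi=np.median(g[v,268:272]);lo=p.min();h=(hi+lo)/2
    e=[q for q in range(k,19) if p[q]<h<=p[q+1]]
    if e: q=e[0];out.append((255+q+(h-p[q])/(p[q+1]-p[q]),v))
print("stop outer edge y",np.median(fx(plane(T,out,.028))[:,1]).round(2),"-> face",(np.median(fx(plane(T,out,.028))[:,1])+16).round(2))
E
python3 gap.py
```

```text
module -y end 25.05 +y end 109.75 std 0.21
stop outer edge y 8.34 -> face 24.34
```

The module is about 0.7 mm from the stop in the top view. I'll continue in small steps.

```bash
python3 -m handwheel '0.004 0 0 0 0.03; 0.004 0 0 0 0.03'>/dev/null; python3 st.py;python3 gap.py; python3 -m handwheel '0.004 0 0 0 0.03; 0.004 0 0 0 0.03'>/dev/null; python3 st.py;python3 gap.py
```

```text
t 18.875 turned 0.885 J6tau 0.2217 T [-0.9   0.25  0.25] F [-1.5 -4.5  4.5] pos [0.5815 0.2274 0.0218] w 0.1119 q [ 0.268  0.495  1.649 -0.013  0.996 -0.443]
module -y end 24.94 +y end 109.4 std 0.17
stop outer edge y 8.28 -> face 24.28
t 19.225 turned 0.9158 J6tau 0.2195 T [-0.94  0.22  0.2 ] F [-1.3 -5.   4.2] pos [0.5814 0.2274 0.0218] w 0.1169 q [ 0.268  0.495  1.649 -0.013  0.996 -0.413]
module -y end 24.67 +y end 109.14 std 0.17
stop outer edge y 8.23 -> face 24.23
```

```bash
python3 -m handwheel '0.004 0 0 0 0.03; 0.004 0 0 0 0.03'>/dev/null; python3 st.py;python3 gap.py; python3 -m handwheel '0.004 0 0 0 0.03; 0.004 0 0 0 0.03'>/dev/null; python3 st.py;python3 gap.py
```

```text
t 19.575 turned 0.9466 J6tau 0.2398 T [-0.94  0.28  0.19] F [-0.9 -5.   3.9] pos [0.5814 0.2273 0.0218] w 0.1146 q [ 0.268  0.494  1.649 -0.013  0.996 -0.382]
module -y end 24.59 +y end 109.09 std 0.21
stop outer edge y 8.26 -> face 24.26
t 19.925 turned 0.9772 J6tau 0.2604 T [-0.91  0.24  0.22] F [-1.  -5.6  4.5] pos [0.5813 0.2273 0.0218] w 0.1154 q [ 0.268  0.494  1.649 -0.013  0.996 -0.351]
module -y end 24.66 +y end 109.04 std 0.2
stop outer edge y 8.31 -> face 24.31
```

Clear contact: torque is now rising about 0.02 N m per step and the module has stopped moving, so contact was near 0.92 rad. My target is about +0.10 N m, i.e. 1.09-1.10 rad.

```bash
python3 -m handwheel '0.004 0 0 0 0.03; 0.004 0 0 0 0.03'>/dev/null; python3 st.py;python3 gap.py; python3 -m handwheel '0.004 0 0 0 0.03; 0.004 0 0 0 0.03'>/dev/null; python3 st.py; python3 -m handwheel '0.004 0 0 0 0.03; 0.004 0 0 0 0.03'>/dev/null; python3 st.py w17
```

```text
t 20.275 turned 1.008 J6tau 0.2827 T [-0.92  0.27  0.26] F [-1.9 -4.6  3.9] pos [0.5812 0.2272 0.0218] w 0.1117 q [ 0.268  0.494  1.649 -0.014  0.996 -0.32 ]
module -y end 24.55 +y end 109.04 std 0.28
stop outer edge y 8.27 -> face 24.27
t 20.625 turned 1.0386 J6tau 0.3012 T [-0.93  0.26  0.3 ] F [-0.7 -5.3  3.7] pos [0.5811 0.2271 0.0218] w 0.1119 q [ 0.268  0.494  1.649 -0.014  0.996 -0.29 ]
t 20.925 turned 1.0693 J6tau 0.3216 T [-0.9   0.31  0.29] F [-0.1 -4.5  4.6] pos [0.5811 0.2271 0.0218] w 0.1129 q [ 0.268  0.494  1.649 -0.014  0.997 -0.259]
```

The rise is +0.10 N m, about 12.7 N. The slope of about 83 N/rad fits the stiff end of the range, and the angle gives about 12 N. I'll release and retreat.

```bash
python3 -m handwheel '0.026 0 0 0 0; 0.026 0 0 0 0; 0.026 0 0 0 0; 0.026 0 0 0 0'; python3 st.py w18; python3 -m handwheel '0.026 0 -0.02 0 0; 0.026 0 -0.05 0 0; 0.026 0 -0.1 0 0; 0.026 0 -0.16 0 0; 0.026 0 -0.18 0 0; 0.026 0 -0.18 0 0'; python3 st.py w19;python3 gap.py
```

```text
time_s: 21.42
ee_pos: [0.5811, 0.2275, 0.0216]
orientation: [-1.541, -0.421, 0.418]
wrist_force: [-1.2, 0.1, -0.3]
grip_width: 0.279
t 21.475 turned 1.0695 J6tau 0.0011 T [-0.11  0.02  0.03] F [ 0.3  0.8 -0.1] pos [0.5811 0.2274 0.0217] w 0.2741 q [ 0.269  0.495  1.649 -0.013  0.996 -0.259]
time_s: 22.22
ee_pos: [0.5814, 0.2297, 0.2038]
orientation: [-1.541, -0.424, 0.414]
wrist_force: [-0.6, 0.0, -0.4]
grip_width: 0.276
t 22.275 turned 1.0696 J6tau 0.0014 T [-0.07  0.07 -0.03] F [-1.2  0.2 -1. ] pos [0.5802 0.2293 0.2018] w 0.2764 q [ 0.272  0.351  1.403 -0.011  1.385 -0.26 ]
module -y end 24.57 +y end 109.03 std 0.18
stop outer edge y 8.19 -> face 24.19
```

View pics/w19.png

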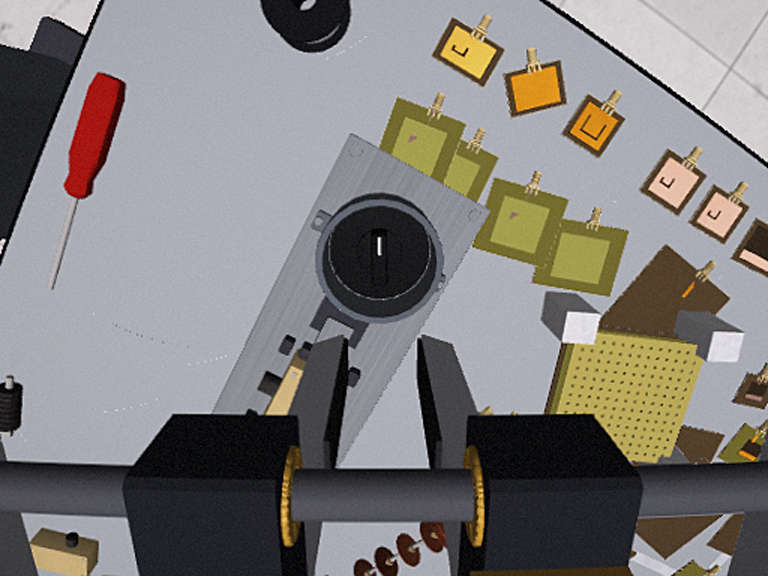

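The knob kept its angle, its bar upright in the wrist frame at about (380,257). One last check from the fixed cameras before I hand in.

```bash
python3 -m handwheel '0.026 0 -0.03 -0.05 0; 0.026 0 -0.05 -0.1 0; 0.026 0 -0.05 -0.15 0; 0.026 0 -0.05 -0.15 0'
python3 - <<'E'
from fr import *
T=cam("top");save(T,"top20",f=1.5);C=cam("wrist");save(C,"w20",(130,80,350,300),3.5)
P=cloud(T);w=P[146:158,236:252];print("module top z",np.median(w[:,:,2]),[np.median(P[a:b,c:d,2]).round(4) for a,b,c,d in [(146,150,232,240),(146,150,248,256),(153,157,232,240),(153,157,248,256)]])
s=r.read_state();Rt=Ro.from_rotvec(s["orientation"]).as_matrix()
h=cv2.cvtColor(C["img"],cv2.COLOR_RGB2GRAY)
E
python3 gap.py
```

```text
time_s: 22.82
ee_pos: [0.6566, 0.0972, 0.2492]
orientation: [-1.542, -0.413, 0.419]
wrist_force: [-1.5, 0.7, 0.2]
grip_width: 0.277
module top z 0.7171380033194559 [np.float64(0.719), np.float64(0.7118), np.float64(0.7213), np.float64(0.7133)]
module -y end 14.53 +y end 65.36 std 7.06
stop outer edge y -3.95 -> face 12.05
```

View pics/top20.png

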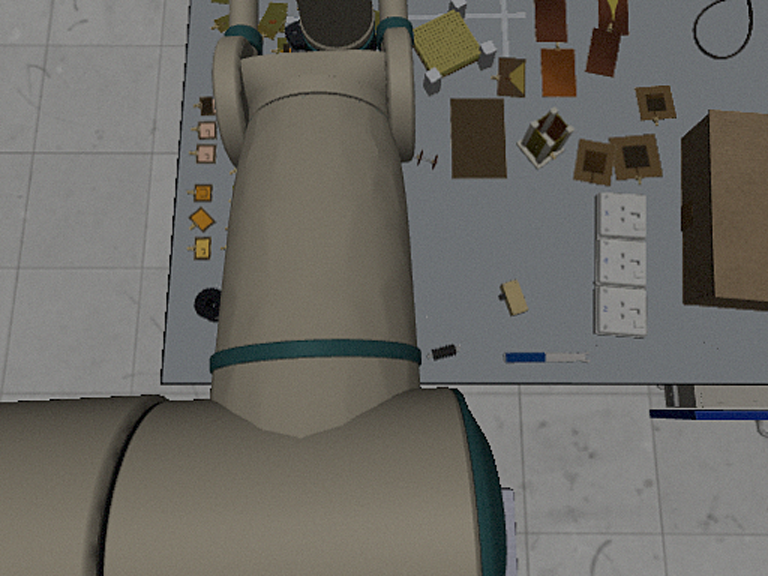

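View pics/w20.png

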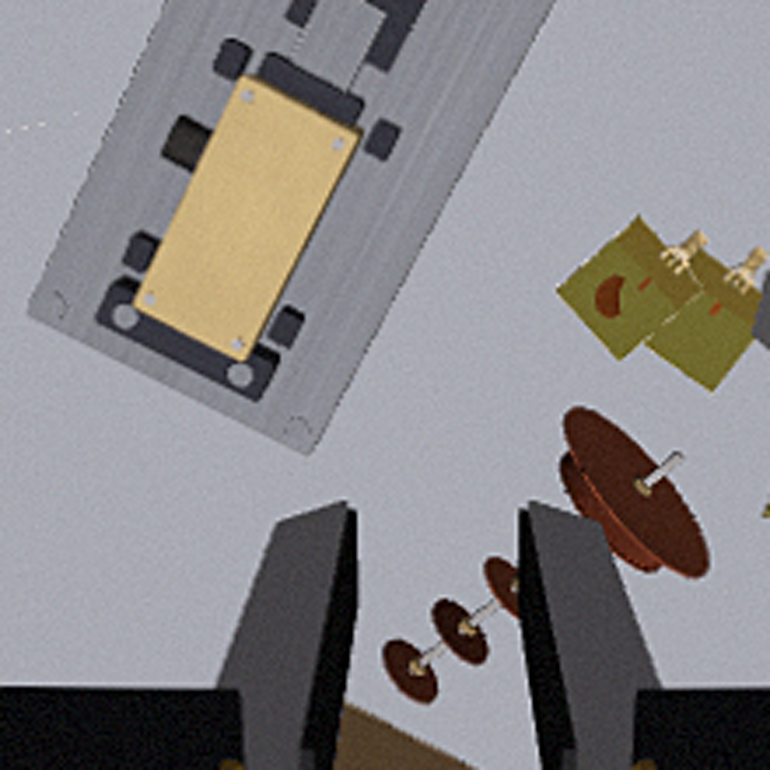

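The module is square in the nest, with the pad against its +y end and the stop bar against its -y end. In this frame the arm blocks the top view of the fixture, so that measurement doesn't count; the top view at 22.3 s, before this move, was clear. The gripper is free, so I'll hand in.

```bash
python3 -c "
from rig import r
print(r.read_state()['wrist_force'],r.read_state()['time_s']);print(r.sign_off())"
```

```text
[0.59420347 0.81241763 0.17218736] 22.975
the job is handed in; nothing more can be done
None
```

I placed the larger gold module (84 x 42 x 34 mm) flat in the nest and let go of it. I then gripped the knob bar inside the guard, turned it 1.07 rad clockwise, let go and backed off. I handed the job in at about 23 s.

- **Clamp force:** about 12–13 N, estimated, since nothing measures it directly. Joint-6 torque rose from about 0.22 to 0.32 N m, which gives 12.7 N. The turn past contact, which came at about 0.92 rad, gives about 12 N. I never went past that point, and the wrist force stayed within about 7 N.
- **Module position:** after release its ends had moved less than 0.1 mm. The last wrist picture shows it square between the pad and the stop bar.
- **Disagreements:**
  - The top camera still showed about 0.3 mm between the module and the stop, which is within calibration error.
  - The wrist and top cameras differed by up to about 5 mm on the nest position, so I centred on the fingers as seen in the wrist images.
  - The torque sensor was too noisy, so I relied on joint-6 torque.
- **Failed check:** in the final top view the arm hid the fixture, so those readings are void and the last valid ones are from 22.3 s. I never put the gripper near the spool, attenuator, wrench or screwdriver. The attenuator and wrench lie unmoved in the final top view, but the arm hid the screwdriver and partly the spool there. I didn't measure any of the four again.

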